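# Square up and clamp the printing carrier

### The arm

A 7-joint arm with a two-finger parallel gripper is mounted at the origin on the work surface. World frame = base frame: x ahead of the robot, y to its left, z up, the work surface at z = 0. Lengths are in m, angles in rad, forces in N, time in s.
With the tool pointing down it reaches from about 0.425 to 0.925 m from the base axis. Payload 6.8 kg.
Tool frame: the origin (TCP) lies midway between the tips of the shut fingers; the grasp point (between the pads) lies 19 mm behind it; z points along the fingers, y is the line along which they close (so a half turn about z gives the same grasp; the last joint's range is limited). The gripper opens to 85 mm and grips with 20 to 120 N. Pads are 22 mm wide; open, the fingers measure 114 mm over their backs; the gripper's body (76 mm by 85 mm) begins 54 mm behind the grasp point. The pads swing forward as they close: fully open they stand 13 mm farther back than shut.
Start: joints at [-1.37, 0.477, 0.022, 1.555, -0.011, 1.109, -0.083], TCP at [0.205, 0.643, 0.231] pointing down, gripper open.
Joint ranges: [-2.96, 2.96], [-0.34, 2.1], [-1.41, 1.46], [0.24, 2.44], [-1.37, 4.51], [0.17, 1.92], [-2.96, 2.96]. Speed limits (rad/s): [2.39, 2.39, 3.14, 3.14, 3.14, 3.14, 3.14].

### API

Orientations are given as a unit quaternion [x, y, z, w].
In Python, from cell import arm gives the robot as it stands. The module is installed in compiled form; this text tells all that it offers.
- The arm moves only by the tool carry_out, never from a script. Its argument "steps" is one flat list of numbers, 7 for each row, row after row: the opening, from 0 (shut) to 1 (fully open), then the shift along the tool's x, y, z each as a share of 10 cm, from -1 to 1, then the turn, a rotation vector about the tool's x, y, z each as a share of 360 degrees, from -1 to 1. In form: [jaw, dx, dy, dz, rx, ry, rz, jaw, dx, dy, dz, rx, ry, rz, ...]. A call has 1 to 8 rows; each row is the pose to reach, as a shift and turn from the pose commanded when the call began, along the tool's axes at that moment, turning the shorter way round; what a row does not reach only later rows make up. A row lasts 1/10 s, in which the tool goes at most 50 mm and 8.59 degrees, less where a joint would pass 70% of its speed; a pose out of reach is approached as far as the arm can. A call with a number of a shift or a turn outside -1 to 1 is refused whole. A call with a gripper value outside its range is refused whole. The fingers move at their own pace and stop on an object; the grip force is fixed at half the most. Time passes only in rows, so rows that repeat a pose let the fingers close. It gives the time, the measured TCP pose, the force, the opening and the grip force at its end, in the units of the state.
- arm.observe(): the state, without advancing time (a new reading comes with each control period).
- arm.grab_frame(name): name is "side" or "top"; returns a dict with "pixels" (400x640x3 uint8, red, green, blue), "intrinsics" (3x3 intrinsics, pixels), "R" (3x3) and "t" (3): a world point X has camera coordinates R X + t. Camera axes: x right, y down, z forward; pixel columns grow to the right and rows downward; lengths in m; the calibration is good to about 2 mm. A picture is of the moment at which its call begins. There is no depth.
- arm.finish_job(): hands the job in; it is judged then, once.
The state is a dict: "time_s": time; "q": joint angles; "qd": joint speeds; "effort": joint torques, N m; "position": TCP position; "orientation": TCP orientation; "wrist_force": force on the tool from outside, world axes, zero at the start; "torque": the same for the moment, N m; "finger_gap": finger opening in m; "finger_force": force on a finger pad.
Only numpy, scipy, OpenCV 4.12 (cv2) and the standard library are available. Lean on these libraries where they do the work, as an engineer would, in place of code of your own. Each camera call takes 0.05 s, during which the arm holds its last target. There are 200 camera calls.

### The job

Load the printing stage by pushing only, with the fingertips or the outside of the fingers: push the flat metal carrier along the stage without lifting it, its long side along the left side stop, until it sits square and snug in the corner against both the far stop and the left side stop, and push the sliding clamp bar across until it rests against the carrier and traps it there. Pick nothing up, leave the other things on the stage and bench where they are, and move the hand clear.

Things in the scene. Friction and masses are not known exactly. Their poses are not given: they have to be found in the camera images.
- stage: dark steel stage plate fixed on the bench, 260 (its x) x 320 (its y) x 12 mm, with two low steel stops on it; origin at the centre of its underside; its x points away from the robot (turned up to 0.25 rad either way), y to the left, z up. Its two black slots are flush: things slide over them
- stage_corner (a point): inner corner of the two stops on the plate's top (stage x +80, y +120, z 12 mm), axes as the stage's. Both stops are 15 mm thick and 15 mm high above the plate. Far stop: near face at stage x = +80 mm, from y = -100 to +135. Left side stop: inner face at stage y = +120 mm, from x = -40 to +80
- carrier: loose flat aluminium carrier, 90 (its x) x 70 (its y) x 20 mm, 0.2 to 0.42 kg, thin glass slide on top; lies on the stage plate; origin at the centre of its underside, z up. Starts turned up to 0.3 rad from the stage's x. Its 70 mm far edge (+x) goes to the far stop, its 90 mm left edge (+y) to the side stop: its centre ends at stage x +35, y +85 mm
- clamp (a joint): travel in m of the clamp bar along the stage's +y (to the left): 0 fully open, at most 0.20, growing towards the side stop; 0.17 when it touches a carrier seated in the corner. It slides stiffly (about 3 N, plus 8 N per m/s) and stays where it is left; starts between 0 and 0.05
- clamp_inner (a point): middle of the clamp bar's flat left face, which touches the carrier, 12.5 mm above the plate; axes as the stage's; at stage x +10 mm, y = joint - 120 mm. The aluminium bar is 120 mm long along the stage's x, 20 mm wide along y, its top 24.5 mm above the plate, with two dark screw heads 4 mm high
- clamp_outer (a point): middle of the clamp bar's flat right face, where it can be pushed, 12.5 mm above the plate (stage x +10 mm, y = joint - 140 mm); axes as the stage's
- vial: bystander: amber vial with a white cap, 22 mm across, 44 mm tall, standing on the stage's near left part; origin at the centre of its underside
- nozzle: bystander: steel nozzle, 20 mm across, 30 mm tall, standing on the stage behind the far stop; origin at the centre of its underside
- tip_box: bystander: open white compartment box, 80 x 150 x 22 mm, on the bench to the left; origin at the centre of its underside
- mouse: bystander: black computer mouse, 100 x 58 x 31 mm, on the bench to the right; origin at the centre of its underside
- clock: bystander: white desk clock, 85 mm wide, 103 mm tall, on the bench to the right; origin at its foot
- syringe: bystander: short clear syringe, 115 mm long, 22 mm high, lying on the bench to the left; origin under its middle
- jar: bystander: white jar, 52 mm across, 75 mm tall, on the bench to the left; origin at the centre of its underside
Mind the look-alikes: they are no part of the job. There is more than one size of the carrier; the job needs the smaller.

How it is judged:
At the end, for the whole second after the job is handed in: The carrier lies flat and at rest on the stage, within 3 mm of the far stop and of the side stop and within 0.04 rad of square, and the clamp bar is within 3 mm of where it touches the seated carrier (joint above 0.167) (x of carrier in the frame of stage above 0.032 m and y of carrier in the frame of stage above 0.082 m and angle between the x axis of carrier and the x axis of stage, either way round below 0.04 rad and z of carrier in the frame of stage below 0.014 m and angle between carrier's own z axis and vertical below 0.05 rad and value of joint clamp above 0.167 m and linear speed of carrier below 0.01 m/s).
It fails at once if the carrier is lifted (more than 8 mm off the plate) or tipped (more than 0.2 rad) (z of carrier in the frame of stage above 0.02 m or angle between carrier's own z axis and vertical above 0.2 rad).
It fails at once if a bystander is moved more than 15 mm or tipped over (distance of any of vial, nozzle, tip_box, mouse, clock, syringe, jar from where it was at the start of the episode above 0.015 m or angle between any of vial, nozzle, tip_box, mouse, clock, syringe, jar's own z axis and vertical above 0.4 rad).
It also fails if it takes over 58 s, if anything falls off the work surface, if the arm or the gripper's body presses on something with over 40 N, if the wrist force passes 120 N, or if a joint passes its speed limit or range.

## Working session

There is one attempt and no reset: what is moved stays moved. The work goes in short steps, Python scripts to look and compute and a tool call to move; the robot and the scene stay as the last step left them, time stands still between calls to the robot, and variables do not carry over. Pictures are saved under pics/ and viewed, at most 10 in all, crops included, and the job is handed in when it is done.

Besides the shell and the picture viewer there is one more tool, called after "Request:" by a JSON object that holds its "method" and its "body". carry_out: Moves the arm, as the interface text tells. Shift numbers are shares of 10 cm and turn numbers shares of 360 degrees, none past 1 either way. Its arguments: {"type":"object","properties":{"steps":{"type":"array","items":{"type":"number"}}},"required":["steps"]}

```bash
mkdir -p pics
python3 - <<'E'
from cell import arm
import cv2,pickle
s=arm.observe(); print({k:s[k] for k in('time_s','position','orientation','wrist_force','finger_gap')})
for n in('top','side'):
    f=arm.grab_frame(n); pickle.dump(f,open(n+'0.pkl','wb')); cv2.imwrite(f'pics/{n}0.png',f['pixels'][:,:,::-1]); print(n,f['intrinsics'],f['R'],f['t'])
E
```

```text
{'time_s': 0.0, 'position': array([0.20499077, 0.64250779, 0.2303176 ]), 'orientation': array([ 1.53791001e-01,  9.88102977e-01, -9.10896102e-04, -6.62511049e-05]), 'wrist_force': array([ 0.18281018,  0.00771186, -0.5417781 ]), 'finger_gap': 0.08560087902927217}
top [[506.81432576   0.         319.4420402 ]
 [  0.         506.81432576 194.42409078]
 [  0.           0.           1.        ]] [[-0.00635695 -0.99986031  0.01545827]
 [-0.9981433   0.00540807 -0.06066881]
 [ 0.06057674 -0.01581524 -0.99803824]] [-0.01950094  0.54550649  1.34343805]
side [[454.93768916   0.         317.78367822]
 [  0.         454.93768916 194.79090302]
 [  0.           0.           1.        ]] [[ 0.96949342 -0.24482269  0.01201504]
 [-0.16550533 -0.68997999 -0.70465282]
 [ 0.18080514  0.68116772 -0.70945052]] [-0.51255442  0.09956544  1.13344794]
```

View pics/top0.png

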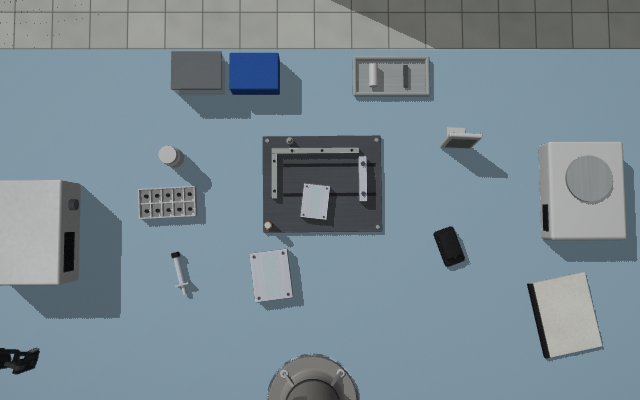

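View pics/side0.png

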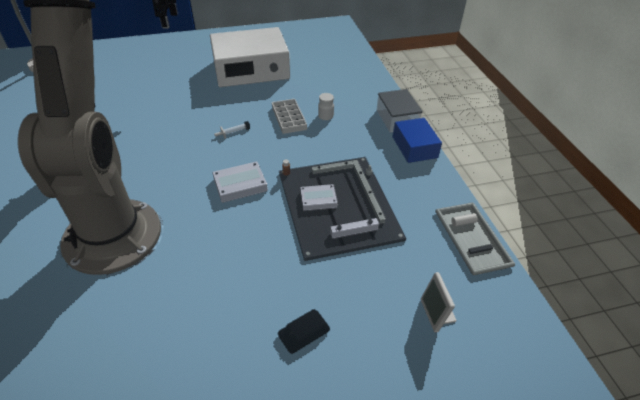

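The top view shows the stage at cols 263–382 and rows 136–234, with the stops at top and left. The small carrier is at (315,201), the clamp bar at (363,178), the vial at (268,226) and the nozzle at (290,141). The larger carrier lies off-stage at (271,275). Next I'll measure these.

```bash
cat > h.py <<'E'
import numpy as np,cv2
from cell import arm
def ray(f,uv,z):
    R,t=f['R'],f['t']; c=-R.T@t
    d=(R.T@np.linalg.solve(f['intrinsics'],np.c_[np.atleast_2d(uv),np.ones(len(np.atleast_2d(uv)))].T)).T
    return c+d*((z-c[2])/d[:,2])[:,None]
def proj(f,X):
    p=f['intrinsics']@(f['R']@np.atleast_2d(X).T+f['t'][:,None]); return (p[:2]/p[2]).T
def blobs(mask,amin):
    cs,_=cv2.findContours(mask.astype(np.uint8),cv2.RETR_EXTERNAL,cv2.CHAIN_APPROX_NONE)
    return [c for c in cs if cv2.contourArea(c)>amin]
def rect(f,c,z):
    P=ray(f,c[:,0,:].astype(float),z)[:,:2]
    (cx,cy),(w,h),a=cv2.minAreaRect((P*1000).astype(np.float32))
    return np.round([cx,cy,w,h,a],1)
E
python3 - <<'E'
from h import *
import pickle
f=pickle.load(open('top0.pkl','rb')); im=f['pixels']
g=im.max(2)
# stage = not blue bench: saturation/brightness
x0,y0=240,110; sub=im[y0:260,x0:400].astype(int)
m=np.zeros(im.shape[:2],bool); m[y0:260,x0:400]=(sub.max(2)<80)
m=cv2.morphologyEx(m.astype(np.uint8),cv2.MORPH_CLOSE,np.ones((15,15)))
for c in blobs(m,2000): print('stage',rect(f,c,.012), cv2.minAreaRect(c))
m=np.zeros(im.shape[:2],bool); m[y0:245,x0:400]=(sub[:135].min(2)>95)
m2=m&((im[:,:,2].astype(int)-im[:,:,0])<25)
for c in blobs(m2,15): print(cv2.boundingRect(c),cv2.contourArea(c),'z32',rect(f,c,.032),'z27',rect(f,c,.027),'z36',rect(f,c,.0365))
cv2.imwrite('pics/c0.png',cv2.resize(im[125:245,250:395,::-1],None,fx=5,fy=5,interpolation=cv2.INTER_NEAREST))
E
```

```text
stage [ 5.751e+02 -3.020e+01  2.587e+02  3.185e+02  2.000e-01] ((321.941162109375, 183.7892608642578), (95.63408660888672, 118.16897583007812), 89.40933990478516)
(264, 222, 7, 8) 25.5 z32 [463.7 117.1  15.   16.7  44.8] z27 [463.7 117.6  15.   16.8  44.8] z36 [463.7 116.7  14.9  16.7  44.8]
(300, 183, 30, 37) 840.0 z32 [527.1  -9.6  69.9  90.   83.2] z27 [527.4  -9.6  70.2  90.4  83.2] z36 [526.9  -9.6  69.7  89.7  83.2]
(358, 156, 9, 45) 319.5 z32 [ 587.8 -136.1   21.4  117.7   89.4] z27 [ 588.3 -136.6   21.5  118.1   89.4] z36 [ 587.4 -135.6   21.3  117.3   89.4]
(271, 148, 88, 50) 532.5 z32 [603.2 -10.1 231.9 130.8  89.8] z27 [603.7 -10.1 232.7 131.3  89.8] z36 [602.8 -10.1 231.1 130.3  89.8]
```

View pics/c0.png

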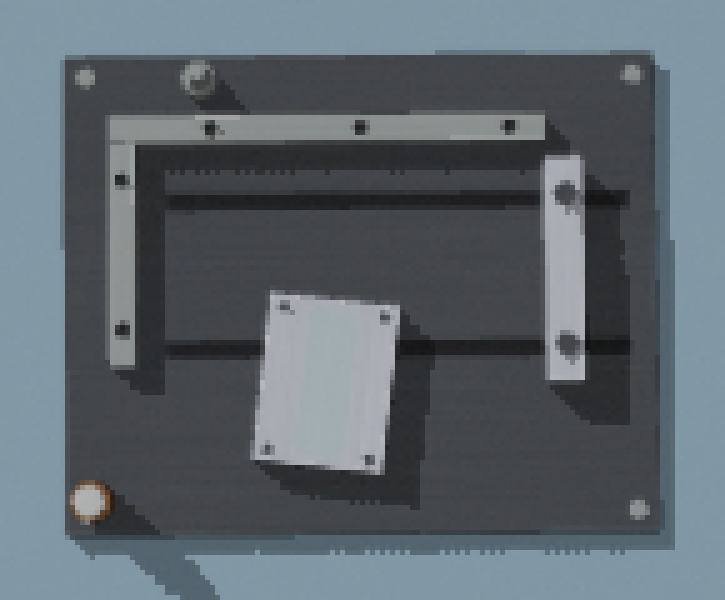

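The enlarged crop shows the stage turned by about 0 rad and centred near world (0.576,-0.028). The carrier is at (0.527,-0.010), turned by -0.12 rad, and the clamp joint is near 0.02. The plan is to push the carrier in +x to the far stop with two spread fingers. The clamp bar then sweeps it into the corner. I'll move above the start point first.

Request:
{"method": "carry_out", "body": {"steps": [0.35,-0.736,-0.908,0,0,0,0,0.35,-0.736,-0.908,0,0,0,0,0.35,-0.736,-0.908,0,0,0,0,0.35,-0.736,-0.908,0,0,0,0]}}

```text
time_s: 0.5
position: [0.2498, 0.5312, 0.2313]
orientation: [0.156, 0.988, -0.001, 0.0]
wrist_force: [0.1, 1.3, -0.2]
finger_gap: 0.0306
finger_force: 0.0
```

Request:
{"method": "carry_out", "body": {"steps": [0.35,-0.736,-0.908,0,0,0,0,0.35,-0.736,-0.908,0,0,0,0,0.35,-0.736,-0.908,0,0,0,0,0.35,-0.736,-0.908,0,0,0,0]}}

```text
time_s: 0.9
position: [0.2912, 0.4239, 0.2314]
orientation: [0.155, 0.988, -0.0, 0.0]
wrist_force: [0.6, 1.4, -0.7]
finger_gap: 0.0297
finger_force: 0.0
```

Request:
{"method": "carry_out", "body": {"steps": [0.35,-0.736,-0.908,0,0,0,0,0.35,-0.736,-0.908,0,0,0,0,0.35,-0.736,-0.908,0,0,0,0,0.35,-0.736,-0.908,0,0,0,0]}}

```text
time_s: 1.3
position: [0.3335, 0.3162, 0.2315]
orientation: [0.155, 0.988, 0.0, 0.0]
wrist_force: [0.3, 0.3, 0.2]
finger_gap: 0.0297
finger_force: 0.0
```

Request:
{"method": "carry_out", "body": {"steps": [0.35,-0.736,-0.908,0,0,0,0,0.35,-0.736,-0.908,0,0,0,0,0.35,-0.736,-0.908,0,0,0,0,0.35,-0.736,-0.908,0,0,0,0]}}

```text
time_s: 1.7
position: [0.3762, 0.208, 0.2316]
orientation: [0.155, 0.988, 0.0, 0.0]
wrist_force: [0.6, 0.5, -0.5]
finger_gap: 0.0297
finger_force: 0.0
```

Request:
{"method": "carry_out", "body": {"steps": [0.35,-0.736,-0.908,0,0,0,0,0.35,-0.736,-0.908,0,0,0,0,0.35,-0.736,-0.908,0,0,0,0,0.35,-0.736,-0.908,0,0,0,0]}}

```text
time_s: 2.1
position: [0.4192, 0.0994, 0.2316]
orientation: [0.154, 0.988, 0.0, 0.001]
wrist_force: [-0.2, 0.6, 0.2]
finger_gap: 0.0299
finger_force: 0.0
```

Request:
{"method": "carry_out", "body": {"steps": [0.35,-0.7,-0.92,0.8,0,0,-0.049,0.35,-0.7,-0.92,0.8,0,0,-0.049,0.35,-0.7,-0.92,0.8,0,0,-0.049,0.35,-0.7,-0.92,0.8,0,0,-0.049,0.35,-0.7,-0.92,0.8,0,0,-0.049]}}

```text
time_s: 2.6
position: [0.4568, -0.0087, 0.1499]
orientation: [0.0, 1.0, -0.0, -0.001]
wrist_force: [-0.2, 0.1, 0.1]
finger_gap: 0.0299
finger_force: 0.0
```

Request:
{"method": "carry_out", "body": {"steps": [0.35,0.04,0,0.5,0,0,0,0.35,0.04,0,0.9,0,0,0,0.35,0.04,0,0.9,0,0,0]}}

```text
time_s: 2.9
position: [0.4497, -0.0068, 0.0579]
orientation: [-0.002, 1.0, -0.0, -0.004]
wrist_force: [-0.8, 0.5, 0.3]
finger_gap: 0.0298
finger_force: 0.0
```

Request:
{"method": "carry_out", "body": {"steps": [0.35,0,0,0.2,0,0,0,0.35,0,0,0.3,0,0,0,0.35,0,0,0.35,0,0,0,0.35,0,0,0.4,0,0,0,0.35,0,0,0.4,0,0,0]}}

```text
time_s: 3.4
position: [0.4528, -0.0097, 0.0217]
orientation: [0.0, 1.0, 0.0, 0.0]
wrist_force: [0.3, 0.1, 0.1]
finger_gap: 0.0295
finger_force: 0.0
```

Run:
```python
from h import *
s=arm.observe(); print(s['position'],s['wrist_force'],s['time_s'])
a=arm.grab_frame('side')['pixels'][140:270,260:420,::-1]; 
cv2.imwrite('pics/d1.png',cv2.resize(a,None,fx=5,fy=4.6,interpolation=cv2.INTER_CUBIC))
```

```text
[ 0.45283349 -0.00973695  0.02170738] [0.25741266 0.08305652 0.11088858] 3.4
```

View pics/d1.png

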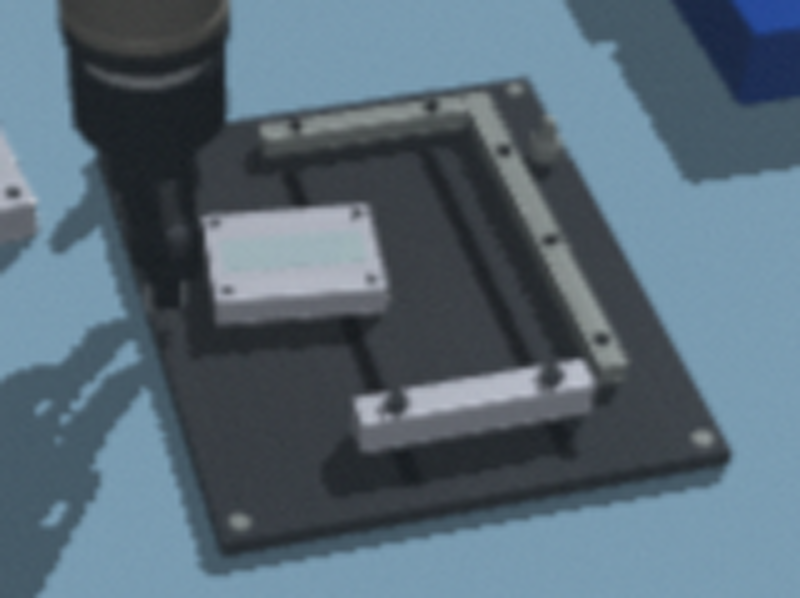

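The side crop shows the fingers behind the carrier's near edge with clear space, and the path is free. I'll lower 4 mm and push.

Request:
{"method": "carry_out", "body": {"steps": [0.35,0,0,0.04,0,0,0,0.35,-0.1,0,0.04,0,0,0,0.35,-0.17,0,0.04,0,0,0,0.35,-0.23,0,0.04,0,0,0,0.35,-0.29,0,0.04,0,0,0,0.35,-0.35,0,0.04,0,0,0,0.35,-0.4,0,0.04,0,0,0,0.35,-0.45,0,0.04,0,0,0]}}

```text
time_s: 4.25
position: [0.498, -0.01, 0.0172]
orientation: [0.0, 1.0, 0.0, 0.0]
wrist_force: [-1.8, -0.2, -0.7]
finger_gap: 0.0298
finger_force: 0.8
```

Request:
{"method": "carry_out", "body": {"steps": [0.35,-0.06,0,0,0,0,0,0.35,-0.12,0,0,0,0,0,0.35,-0.18,0,0,0,0,0,0.35,-0.24,0,0,0,0,0,0.35,-0.3,0,0,0,0,0,0.35,-0.35,0,0,0,0,0,0.35,-0.4,0,0,0,0,0,0.35,-0.42,0,0,0,0,0]}}

```text
time_s: 5.05
position: [0.5401, -0.0103, 0.0173]
orientation: [0.0, 1.0, -0.0, 0.0]
wrist_force: [-2.4, 0.2, 1.1]
finger_gap: 0.0296
finger_force: 1.4
```

```bash
cat >> h.py <<'E'
def look(name,view=True):
    f=arm.grab_frame('top'); im=f['pixels'].astype(int)
    m=(im.min(2)>115)&(im[:,:,2]-im[:,:,0]<25); m[:130]=0; m[245:]=0; m[:,:255]=0; m[:,395:]=0
    for c in blobs(m,15): print(cv2.boundingRect(c),cv2.contourArea(c),'z32',rect(f,c,.032),'z27',rect(f,c,.027))
    if view: cv2.imwrite(name,cv2.resize(f['pixels'][125:245,250:395,::-1],None,fx=5,fy=5,interpolation=cv2.INTER_NEAREST))
E
python3 - <<'E'
from h import *
look('pics/e1.png')
E
```

```text
(264, 222, 7, 8) 24.0 z32 [464.4 116.5  15.   14.9  44.8] z27 [464.4 116.9  15.   14.9  44.8]
(330, 170, 9, 32) 84.0 z32 [567.9 -62.5  20.6  80.9  80.8] z27 [568.3 -62.7  20.7  81.2  80.8]
(278, 165, 53, 80) 1360.5 z32 [508.2  18.6  92.2 215.1  75.6] z27 [508.4  18.6  92.6 215.9  75.6]
(300, 158, 26, 11) 134.5 z32 [628.5  -4.5  66.6  26.8  89.6] z27 [629.1  -4.5  66.8  26.9  89.6]
(359, 156, 8, 45) 282.0 z32 [ 587.8 -137.4   18.7  117.7   89.4] z27 [ 588.3 -137.9   18.8  118.1   89.4]
(272, 148, 87, 50) 510.0 z32 [603.2 -11.3 229.4 130.8  89.8] z27 [603.7 -11.3 230.3 131.3  89.8]
```

View pics/e1.png

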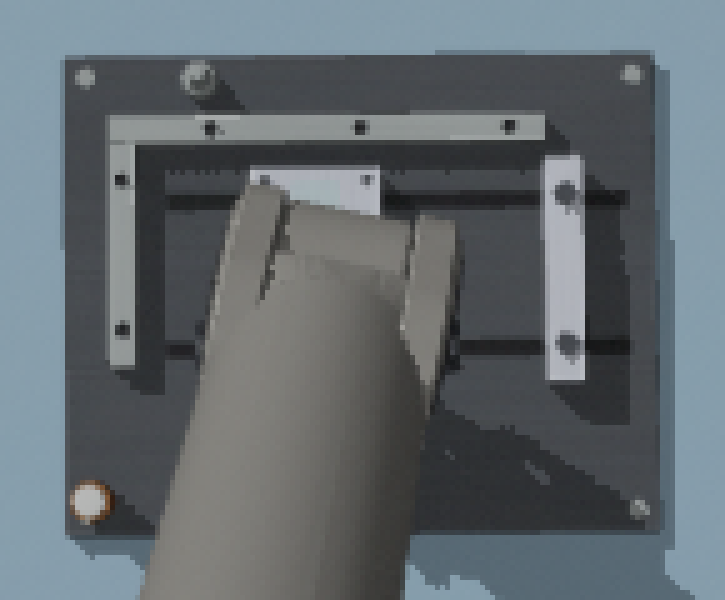

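The carrier is now square (top edge at crop row 166, cols 250–380) with about 13 mm left to the far stop. I'll continue slowly.

Request:
{"method": "carry_out", "body": {"steps": [0.35,-0.03,0,0,0,0,0,0.35,-0.06,0,0,0,0,0,0.35,-0.085,0,0,0,0,0,0.35,-0.1,0,0,0,0,0,0.35,-0.115,0,0,0,0,0]}}

```text
time_s: 5.6
position: [0.5508, -0.0103, 0.0173]
orientation: [0.0, 1.0, 0.0, -0.0]
wrist_force: [-2.5, -0.3, 2.7]
finger_gap: 0.0298
finger_force: 1.8
```

Request:
{"method": "carry_out", "body": {"steps": [0.35,-0.01,0,0,0,0,0,0.35,-0.02,0,0,0,0,0]}}

```text
time_s: 5.8
position: [0.5529, -0.0103, 0.0173]
orientation: [0.001, 1.0, 0.0, -0.0]
wrist_force: [-2.5, 0.0, 1.6]
finger_gap: 0.0299
finger_force: 1.3
```

Request:
{"method": "carry_out", "body": {"steps": [0.35,-0.01,0,0,0,0,0,0.35,-0.015,0,0,0,0,0]}}

```text
time_s: 6.0
position: [0.5543, -0.0103, 0.0173]
orientation: [0.0, 1.0, 0.0, -0.0]
wrist_force: [-3.9, 0.5, 3.1]
finger_gap: 0.0297
finger_force: 2.0
```

Request:
{"method": "carry_out", "body": {"steps": [0.35,-0.01,0,0,0,0,0,0.35,-0.015,0,0,0,0,0]}}

```text
time_s: 6.2
position: [0.5543, -0.0103, 0.0171]
orientation: [0.001, 1.0, 0.0, -0.002]
wrist_force: [-8.2, 0.9, 6.0]
finger_gap: 0.0301
finger_force: 3.8
```

The carrier is against the far stop: the force rose to 8 N and motion stalled at x=0.554. I'll back off, rise, shut the fingers and go behind the clamp bar.

Request:
{"method": "carry_out", "body": {"steps": [0.35,0.15,0,0,0,0,0,0.35,0.3,0,0,0,0,0,0.0,0.3,0,-0.4,0,0,0,0.0,0.3,0,-0.8,0,0,0,0.0,0.0,-0.45,-0.8,0,0,0,0.0,-0.3,-0.9,-0.8,0,0,0,0.0,-0.3,-0.9,-0.8,0,0,0]}}

```text
time_s: 6.9
position: [0.5899, -0.1068, 0.0991]
orientation: [0.003, 1.0, -0.002, 0.004]
wrist_force: [0.4, -0.1, 0.4]
finger_gap: 0.0001
finger_force: 0.0
```

Request:
{"method": "carry_out", "body": {"steps": [0,0,-0.5,0,0,0,0,0,0,-0.9,0,0,0,0,0,0,-0.9,0.3,0,0,0,0,0,-0.9,0.5,0,0,0,0,0,-0.9,0.65,0,0,0,0,0,-0.9,0.73,0,0,0,0,0,-0.9,0.75,0,0,0]}}

```text
time_s: 7.6
position: [0.5858, -0.1899, 0.0216]
orientation: [0.0, 1.0, 0.0, -0.0]
wrist_force: [0.2, 0.5, 0.1]
finger_gap: -0.0001
finger_force: 0.0
```

Run:
```python
from h import *
look('pics/e2.png')
```

```text
(358, 242, 18, 3) 27.5 z32 [ 415.2 -146.    45.     5.3   89.6] z27 [ 415.  -146.5   45.2    5.3   89.6]
(264, 222, 7, 8) 24.0 z32 [464.4 116.5  15.   14.9  44.8] z27 [464.4 116.9  15.   14.9  44.8]
(358, 156, 9, 45) 239.5 z32 [ 587.8 -136.    21.4  117.7   89.3] z27 [ 588.3 -136.6   21.4  118.1   89.3]
(272, 148, 87, 50) 1364.0 z32 [603.2 -11.3 229.4 130.8  89.8] z27 [603.7 -11.3 230.3 131.3  89.8]
(355, 138, 40, 95) 1447.5 z32 [ 560.5 -191.9   60.   271.2   69.2] z27 [ 560.9 -192.6   60.2  272.2   69.2]
```

View pics/e2.png

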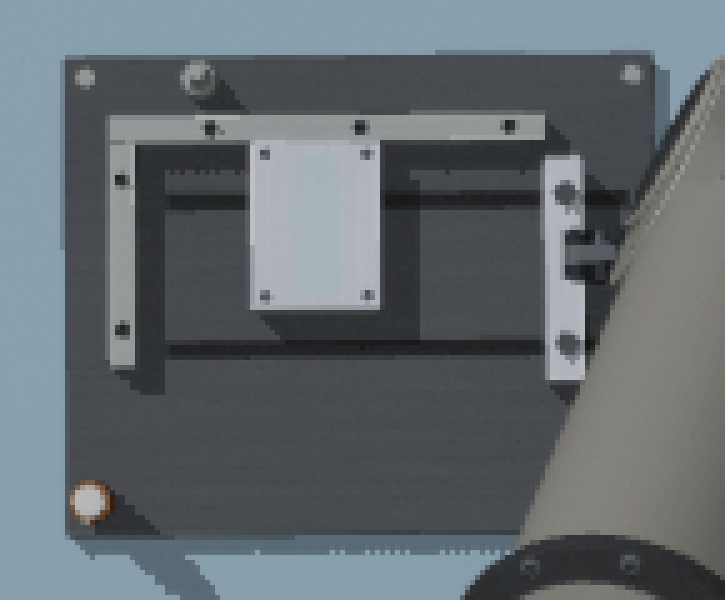

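The carrier is square and flush on the far stop (crop cols 250–380), and the fingers are behind the clamp bar. I'll push the bar to the left.

Request:
{"method": "carry_out", "body": {"steps": [0,0,0.12,0,0,0,0,0,0,0.22,0,0,0,0,0,0,0.3,0,0,0,0,0,0,0.38,0,0,0,0,0,0,0.46,0,0,0,0,0,0,0.54,0,0,0,0,0,0,0.62,0,0,0,0,0,0,0.7,0,0,0,0]}}

```text
time_s: 8.45
position: [0.5862, -0.12, 0.0226]
orientation: [0.001, 1.0, -0.0, 0.0]
wrist_force: [1.8, -3.2, 2.6]
finger_gap: -0.0002
finger_force: 1.9
```

Request:
{"method": "carry_out", "body": {"steps": [0,0,0.07,0,0,0,0,0,0,0.14,0,0,0,0,0,0,0.21,0,0,0,0,0,0,0.28,0,0,0,0,0,0,0.34,0,0,0,0,0,0,0.4,0,0,0,0,0,0,0.46,0,0,0,0,0,0,0.52,0,0,0,0]}}

```text
time_s: 9.25
position: [0.5858, -0.0685, 0.0223]
orientation: [0.001, 1.0, -0.0, -0.0]
wrist_force: [0.8, -5.6, 1.7]
finger_gap: 0.0005
finger_force: 2.6
```

Request:
{"method": "carry_out", "body": {"steps": [0,0,0.06,0,0,0,0,0,0,0.12,0,0,0,0,0,0,0.18,0,0,0,0,0,0,0.24,0,0,0,0,0,0,0.3,0,0,0,0,0,0,0.35,0,0,0,0,0,0,0.4,0,0,0,0]}}

```text
time_s: 9.95
position: [0.5856, -0.0288, 0.0222]
orientation: [0.001, 1.0, -0.0, -0.0]
wrist_force: [0.7, -5.2, 3.0]
finger_gap: -0.0001
finger_force: 2.8
```

Run:
```python
from h import *
look('pics/e3.png')
```

```text
(264, 222, 7, 8) 24.0 z32 [464.4 116.5  15.   14.9  44.8] z27 [464.4 116.9  15.   14.9  44.8]
(352, 148, 7, 5) 21.0 z32 [ 662.8 -118.2   16.1   10.8   89.8] z27 [ 663.5 -118.6   16.2   10.8   89.8]
(339, 148, 9, 32) 81.0 z32 [626.3 -86.8  20.4  82.   78.2] z27 [626.9 -87.1  20.5  82.3  78.2]
(272, 141, 68, 102) 2747.0 z32 [553.5  14.  178.6 268.1  90. ] z27 [553.8  14.  179.2 269.1  90. ]
```

View pics/e3.png

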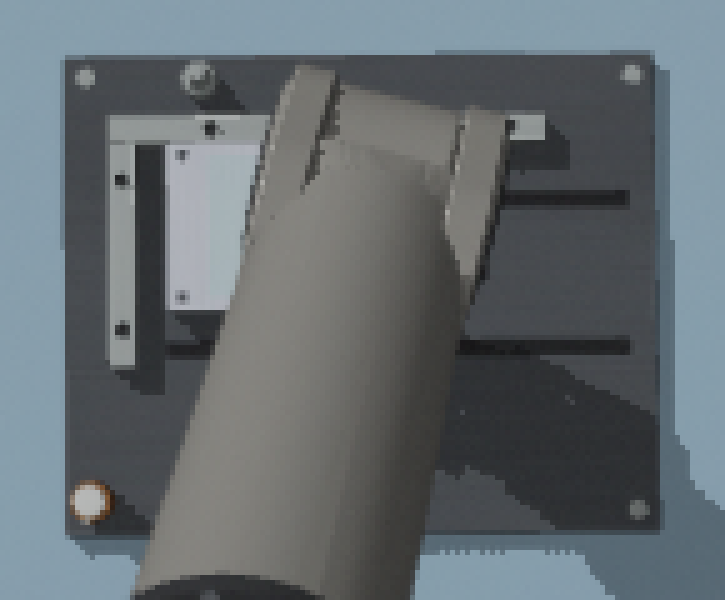

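The carrier is still square at the far stop. Its left edge is at crop col 166 and the side stop is at 134, so about 16 mm remain.

Request:
{"method": "carry_out", "body": {"steps": [0,0,0.04,0,0,0,0,0,0,0.07,0,0,0,0,0,0,0.1,0,0,0,0,0,0,0.12,0,0,0,0,0,0,0.14,0,0,0,0]}}

```text
time_s: 10.5
position: [0.5856, -0.0149, 0.0222]
orientation: [0.001, 1.0, -0.0, -0.0]
wrist_force: [0.7, -5.9, 2.4]
finger_gap: 0.0001
finger_force: 2.6
```

Request:
{"method": "carry_out", "body": {"steps": [0,0,0.01,0,0,0,0,0,0,0.02,0,0,0,0]}}

```text
time_s: 10.7
position: [0.5856, -0.0129, 0.0222]
orientation: [0.001, 1.0, -0.0, -0.0]
wrist_force: [0.8, -5.5, 3.8]
finger_gap: 0.0003
finger_force: 2.6
```

Request:
{"method": "carry_out", "body": {"steps": [0,0,0.01,0,0,0,0,0,0,0.015,0,0,0,0]}}

```text
time_s: 10.9
position: [0.5856, -0.0122, 0.0222]
orientation: [0.001, 1.0, -0.001, -0.0]
wrist_force: [-0.4, -7.1, 2.5]
finger_gap: 0.0001
finger_force: 3.9
```

Request:
{"method": "carry_out", "body": {"steps": [0,0,0.01,0,0,0,0,0,0,0.01,0,0,0,0]}}

```text
time_s: 11.1
position: [0.5856, -0.0122, 0.0222]
orientation: [0.001, 1.0, -0.001, -0.0]
wrist_force: [0.2, -9.1, 2.1]
finger_gap: 0.0
finger_force: 4.4
```

Request:
{"method": "carry_out", "body": {"steps": [0,0,0.01,0,0,0,0,0,0,0.01,0,0,0,0]}}

```text
time_s: 11.3
position: [0.5855, -0.0121, 0.0223]
orientation: [0.002, 1.0, -0.002, -0.0]
wrist_force: [-0.0, -11.4, 3.3]
finger_gap: -0.0
finger_force: 5.4
```

It has stalled with force rising, so the carrier is snug on the side stop. I'll back the hand away and look.

Request:
{"method": "carry_out", "body": {"steps": [0,0,-0.15,0,0,0,0,0,0,-0.3,0,0,0,0,0,0,-0.3,-0.4,0,0,0,0,0,-0.3,-0.8,0,0,0,0,0,-0.7,-1,0,0,0,0,0,-1,-1,0,0,0,0,0,-1,-1,0,0,0]}}

```text
time_s: 12.0
position: [0.5852, -0.1146, 0.1234]
orientation: [0.004, 1.0, -0.001, 0.001]
wrist_force: [-0.1, -0.0, -0.3]
finger_gap: -0.0002
finger_force: 0.0
```

Request:
{"method": "carry_out", "body": {"steps": [0,0.5,-0.5,-0.3,0,0,0,0,1,-1,-0.3,0,0,0,0,1,-1,-0.3,0,0,0,0,1,-1,-0.3,0,0,0]}}

```text
time_s: 12.4
position: [0.4804, -0.2134, 0.1525]
orientation: [0.005, 1.0, -0.0, -0.001]
wrist_force: [0.8, -0.0, 0.1]
finger_gap: -0.0004
finger_force: 0.0
```

Run:
```python
from h import *
look('pics/e4.png')
```

```text
(264, 222, 7, 8) 24.0 z32 [464.4 116.5  15.   14.9  44.8] z27 [464.4 116.9  15.   14.9  44.8]
(272, 148, 87, 54) 1727.0 z32 [597.8 -11.3 229.4 141.5  89.8] z27 [598.3 -11.3 230.3 142.1  89.8]
```

View pics/e4.png

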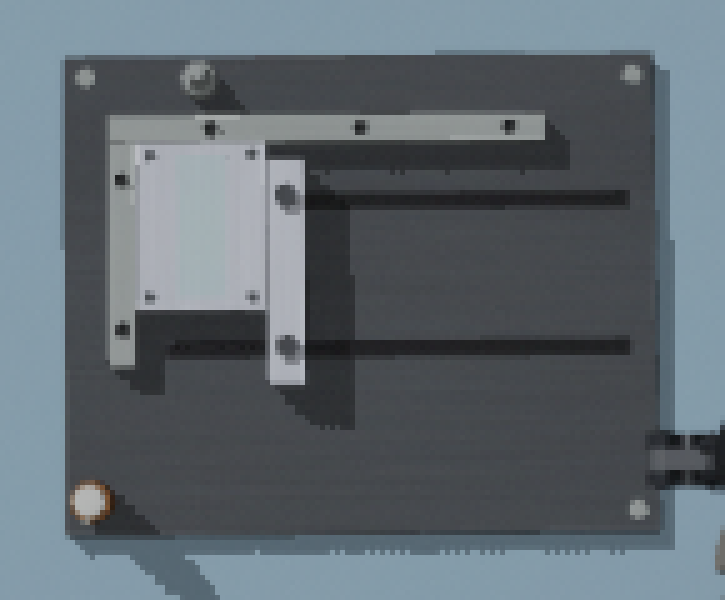

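The carrier sits in the corner with the bar against it: left edge at col 135, near edge at row 310, bar at cols 268–305. At one pixel (2.6 mm) I can't resolve the far-stop gap, so I'll add a gentle check push in +x on the near edge.

Request:
{"method": "carry_out", "body": {"steps": [0,0,0.5,0,0,0,0,0,0,0.95,0,0,0,0,0,0,0.95,0,0,0,0]}}

```text
time_s: 12.75
position: [0.4865, -0.1053, 0.1513]
orientation: [-0.005, 1.0, 0.002, -0.001]
wrist_force: [-0.1, -0.0, 0.5]
finger_gap: 0.0001
finger_force: 0.0
```

Request:
{"method": "carry_out", "body": {"steps": [0,-0.15,0.5,0,0,0,0,0,-0.3,0.95,0,0,0,0,0,-0.3,0.95,0,0,0,0]}}

```text
time_s: 13.05
position: [0.5182, -0.0095, 0.1517]
orientation: [-0.006, 1.0, 0.002, 0.0]
wrist_force: [-1.0, -1.0, -0.3]
finger_gap: 0.0001
finger_force: 0.0
```

Request:
{"method": "carry_out", "body": {"steps": [0,0,0.5,0,0,0,0,0,0,0.8,0.3,0,0,0,0,0,0.8,0.5,0,0,0,0,0,0.8,0.5,0,0,0,0,0,0.8,0.5,0,0,0]}}

```text
time_s: 13.55
position: [0.5159, 0.0611, 0.1021]
orientation: [0.0, 1.0, -0.0, -0.001]
wrist_force: [-0.0, -0.5, 0.1]
finger_gap: -0.0002
finger_force: 0.0
```

Request:
{"method": "carry_out", "body": {"steps": [0,0,0,0.4,0,0,0,0,0,0,0.65,0,0,0,0,0,0,0.78,0,0,0,0,0,0,0.82,0,0,0,0,-0.15,0,0.82,0,0,0,0,-0.27,0,0.82,0,0,0,0,-0.33,0,0.82,0,0,0,0,-0.35,0,0.82,0,0,0]}}

```text
time_s: 14.35
position: [0.5525, 0.0612, 0.0212]
orientation: [0.001, 1.0, 0.0, 0.001]
wrist_force: [0.7, 0.1, 0.1]
finger_gap: -0.0002
finger_force: 0.0
```

Request:
{"method": "carry_out", "body": {"steps": [0,-0.01,0,0,0,0,0,0,-0.02,0,0,0,0,0,0,-0.025,0,0,0,0,0]}}

```text
time_s: 14.65
position: [0.5532, 0.0612, 0.0203]
orientation: [0.0, 1.0, 0.0, -0.0]
wrist_force: [0.1, -1.0, 0.2]
finger_gap: -0.0
finger_force: 0.0
```

Request:
{"method": "carry_out", "body": {"steps": [0,-0.01,0,0,0,0,0,0,-0.015,0,0,0,0,0,0,-0.015,0,0,0,0,0]}}

```text
time_s: 14.95
position: [0.554, 0.0613, 0.0201]
orientation: [0.0, 1.0, 0.0, -0.001]
wrist_force: [-3.6, -0.3, 1.6]
finger_gap: -0.0002
finger_force: 1.9
```

Request:
{"method": "carry_out", "body": {"steps": [0,-0.01,0,0,0,0,0,0,-0.01,0,0,0,0,0]}}

```text
time_s: 15.15
position: [0.554, 0.0612, 0.0199]
orientation: [0.0, 1.0, 0.0, -0.002]
wrist_force: [-6.3, 0.5, 4.1]
finger_gap: 0.0001
finger_force: 3.3
```

It stalls at x=0.554, the same place as before, so the carrier is seated on the far stop. I'll retreat, check and hand in.

Request:
{"method": "carry_out", "body": {"steps": [0,0.15,0,0,0,0,0,0,0.3,0,0,0,0,0,0,0.35,0,-0.4,0,0,0,0,0.35,0,-0.8,0,0,0,0,0.35,-0.5,-1,0,0,0,0,0.35,-1,-1,0,0,0,0,0.35,-1,-1,0,0,0]}}

```text
time_s: 15.85
position: [0.5216, -0.0462, 0.122]
orientation: [0.005, 1.0, -0.001, 0.002]
wrist_force: [0.3, 0.6, -0.2]
finger_gap: -0.0001
finger_force: 0.0
```

Request:
{"method": "carry_out", "body": {"steps": [0,0.2,-0.5,-0.5,0,0,0,0,0.2,-1,-1,0,0,0,0,0.2,-1,-1,0,0,0,0,0.2,-1,-1,0,0,0]}}

```text
time_s: 16.25
position: [0.5028, -0.1445, 0.2247]
orientation: [0.004, 1.0, -0.001, 0.005]
wrist_force: [1.1, -0.5, -0.7]
finger_gap: 0.0001
finger_force: 0.0
```

Request:
{"method": "carry_out", "body": {"steps": [0,0,-0.5,0,0,0,0,0,0,-1,0,0,0,0,0,0,-1,0,0,0,0,0,0,-1,0,0,0,0]}}

```text
time_s: 16.65
position: [0.5006, -0.2393, 0.2195]
orientation: [0.002, 1.0, -0.0, -0.0]
wrist_force: [0.1, 0.3, -0.3]
finger_gap: -0.0001
finger_force: 0.0
```

Run:
```python
from h import *
look('pics/e5.png')
```

```text
(264, 222, 7, 8) 24.0 z32 [464.4 116.5  15.   14.9  44.8] z27 [464.4 116.9  15.   14.9  44.8]
(272, 148, 87, 54) 1727.0 z32 [597.8 -11.3 229.4 141.5  89.8] z27 [598.3 -11.3 230.3 142.1  89.8]
```

View pics/e5.png

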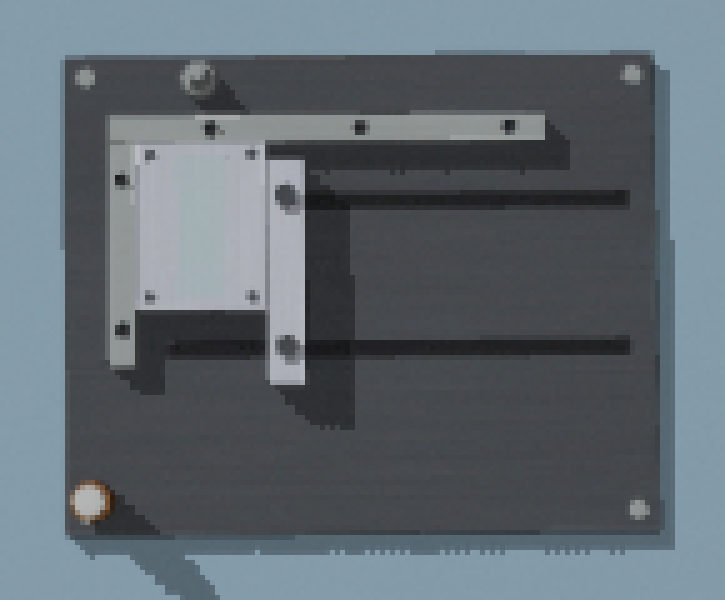

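The carrier (cols 135–266, rows 145–310) is square in the corner and the bar touches it. The vial and nozzle have not moved and the hand is clear.

```bash
python3 -c "
from cell import arm
print(arm.finish_job())"
```

```text
the job is handed in; nothing more can be done
None
```

The job is handed in, with no verdict shown: the carrier sits square and snug in the corner against both stops, the clamp bar rests against it, the vial and nozzle on the stage are unmoved, and the hand is clear (about 17 s of the 58 s used).

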